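# Last of the washing-up: mug on the tree, board balanced to dry

### The arm

A 6-joint arm with a two-finger parallel gripper is mounted at the origin on the work surface. World frame = base frame: x ahead of the robot, y to its left, z up, the work surface at z = 0. Lengths are in mm, angles in degrees, forces in N, time in s.
With the tool pointing down it reaches from about 350 to 850 mm from the base axis. Payload 8.1 kg.
Tool frame: the origin (TCP) lies between the finger pads; the fingertips stand 11 mm ahead of it and the grasp point (between the pads) lies 8 mm behind it; z points along the fingers, y is the line along which they close (so a half turn about z gives the same grasp; the last joint's range is limited). The gripper opens to 85 mm and grips with 20 to 120 N. Pads are 22 mm wide; open, the fingers measure 114 mm over their backs; the gripper's body (76 mm by 85 mm) begins 54 mm behind the grasp point. The pads swing forward as they close: fully open they stand 13 mm farther back than shut.
Start: joints at [-74.909, 7.471, 85.268, -0, 87.261, -4.893], TCP at [205.082, -563.867, 217.292] pointing down, gripper open.
Joint ranges: [-169.43, 169.43], [-51.17, 129.36], [1.28, 143.12], [-76.62, 256.62], [0, 156.53], [-152.29, 152.29]. Speed limits (degrees/s): [136.94, 136.94, 159.86, 180, 180, 180].

### API

Orientations are given as [roll, pitch, yaw] about the fixed x, y, z axes, in that order (R = Rz(yaw) Ry(pitch) Rx(roll)).
In Python, from bench import r, snapshot, get_calibration gives the robot as it stands.
- The arm moves only by the tool step_arm, never from a script. Its argument "rows" is a list of rows, each a list of 2 entries, a list of its own where there are three numbers: the shift along the tool's x, y, z in mm, then the turn about the tool's z in degrees. In form: [[[tx, ty, tz], yaw], ...]. A call has 1 to 12 rows; each row is the pose to reach, as a shift and turn from the pose commanded when the call began, along the tool's axes at that moment; what a row does not reach only later rows make up. A row lasts 1/10 s, in which the tool goes at most 50 mm and 8.59 degrees, less where a joint would pass 70% of its speed; a pose out of reach is approached as far as the arm can. A call with a gripper value outside its range is refused whole. "fingers" is the opening, from 0 (shut) to 1 (fully open), set as the call begins (left out, the last holds). The fingers move at their own pace and stop on an object; "squeeze" is the grip in N (left out, the last holds). Time passes only in rows, so rows that repeat a pose let the fingers close. It gives the time, the measured TCP pose, the force, the opening and the grip force at its end, in the units of the state.
- r.sense(): the state, without advancing time (a new reading comes with each control period).
- snapshot(name): name is "scene" or "top" or "wrist"; returns the picture (384x512x3 uint8, blue, green, red); there is no depth.
- get_calibration(name): a dict with "fovy" (degrees; the focal length in pixels is half the picture's height over the tangent of half this angle, whatever the lens; pixels are square), "cx", "cy" (the principal point, pixels), "eye" and "orientation" of the camera in the world. Camera axes: x right, y up, looking along -z (the intrinsics and any distortion apply to the point x, -y, -z); pixel columns grow to the right and rows downward; lengths in mm; the calibration is good to about 2 mm. A picture is of the moment at which its call begins: read the wrist's pose just before it. get_calibration takes no time and is no camera call; for the wrist camera it gives the pose at the moment of the call.
- r.hand_in(): hands the job in; it is judged then, once.
The state is a dict: "time": time; "joint_pos": joint angles; "qd": joint speeds; "joint_efforts": joint torques, N m; "tool_pos": TCP position; "tcp_rot": TCP orientation; "ft_force": force on the tool from outside, world axes, zero at the start; "wrist_torque": the same for the moment, N m; "finger_gap": finger opening in mm; "grip_force": force on a finger pad.
Only numpy, scipy, OpenCV 4.12 (cv2) and the standard library are available. Lean on these libraries where they do the work, as an engineer would, in place of code of your own. Each camera call takes 0.05 s, during which the arm holds its last target. There are 200 camera calls.

### The job

Put the last two washed things to dry. Hang the mug by its handle on one of the pegs of the mug tree, and lay the wood-and-stone serving board across the crown of the upturned mixing bowl, set down gently, so that it balances there level on its own with air on both faces. Leave everything else standing where it is.

Things in the scene. Friction and masses are not known exactly. Their poses are not given: they have to be found in the camera images.
- board: Serving board: flat bar 190 mm long, 60 wide, 20 thick, lying flat; the +x end (73 mm of it) is pale stone, the rest wood. Origin: centre of its underside; x along its length to the stone end, y across, z up. 0.16 to 0.36 kg. Grip it across its width from above.
- board_mid (a point): Centre of the board's top face, 20 mm above its origin. How thick the stone is cannot be seen: the balance point lies on the long centre line anywhere from this middle to 32 mm towards the stone end, and must be found by feel in the hand or by trying.
- bowl: Deep round-bottomed steel mixing bowl standing upside down, 0.45 kg, loose: a smooth dome, a hemisphere of radius 60 mm on a slightly flared skirt, rim 138 mm across, 121 mm high in all. Origin at the centre of the rim on the worktop, z up.
- bowl_crown (a point): Top point of the upturned bowl's dome, 121 mm above its rim. A board laid on it rolls and comes to rest about 1 degree out of level for each mm its balance point is off the crown, low on the side where the balance point lies; friction holds it.
- mug: White straight-sided mug standing upright, 64 mm outside diameter, 88 mm high, wall 4 mm, 0.18 to 0.29 kg. Origin at the centre of its foot, z up to its mouth, y towards its handle. Can be gripped from above across its diameter, along its x axis.
- mug_handle (a point): Centre of the opening of the mug's handle, 48 mm from the mug's axis along its +y and 46 mm above its foot. The opening looks along the mug's x axis and is clear for about 45 mm in height and 27 mm from the mug's wall outwards; the bar is 9 mm thick.
- tree: Wooden mug tree, fixed: base 150 mm across, post 18 thick and 267 high. Four straight pegs 9 mm thick (13 mm ball at the tip) rise outwards at 33 degrees to 75 mm from the post's axis: two upper along +x and -x (root 200 high, tip 245), two lower along +y and -y (root 115, tip 160). Origin: centre of the base's underside, z up.
- peg0 (a point): Middle of the upper peg that points along the tree's +x, 40 mm from the post's axis, 223 mm high.
- peg1 (a point): Middle of the lower peg that points along the tree's +y, 40 mm from the post's axis, 138 mm high.
- peg2 (a point): Middle of the upper peg that points along the tree's -x, 40 mm from the post's axis, 223 mm high.
- peg3 (a point): Middle of the lower peg that points along the tree's -y, 40 mm from the post's axis, 138 mm high.
- soup_bowl: Bystander: white soup bowl, 124 mm across, 52 mm high. Origin at its underside.
- tumbler: Bystander: glass tumbler, 66 mm across, 95 mm high. Origin at its underside.
- soap: Bystander: amber washing-up-liquid bottle, 64 mm across, 185 mm high. Origin at its underside.
- mill: Bystander: dark wooden pepper mill, 56 mm across, 147 mm high. Origin at its underside.
- jar: Bystander: glass jar with steel lid, 72 mm across, 85 mm high. Origin at its underside.
- ramekin: Bystander: small white ramekin, 84 mm across, 45 mm high. Origin at its underside.
- brush: Bystander: wooden dish brush lying bristles down, 185 mm long. Origin at its underside.
Things that resemble listed ones, but are neither listed nor needed, are in the scene too. What is shaped like the mug but green or orange is not meant.

How it is judged:
By the outcome, as a careful person would: the job done as asked, in the order asked, and still so for the second after the job is handed in, with the robot touching nothing.
It also fails if it takes over 67 s, if anything falls off the work surface, if the arm or the gripper's body presses on something with over 40 N, if the wrist force passes 120 N, or if a joint passes its speed limit or range.

## Working session

There is one attempt and no reset: what is moved stays moved. The work goes in short steps, Python scripts to look and compute and a tool call to move; the robot and the scene stay as the last step left them, time stands still between calls to the robot, and variables do not carry over. Pictures are saved under pics/ and viewed, at most 10 in all, crops included, and the job is handed in when it is done.

Besides the shell and the picture viewer there is one more tool, called as name([rows], argument=value, ...), one row to a line, values as JSON. step_arm: Moves the arm, as the interface text tells. Its arguments: {"type":"object","properties":{"rows":{"type":"array"},"fingers":{"type":"number"},"squeeze":{"type":"number"}},"required":["rows"]}

```bash
mkdir -p pics; python3 - <<'E'
from bench import r,snapshot,get_calibration
import cv2
for n in ["scene","top"]:
    c=get_calibration(n);print(n,c)
    i=snapshot(n);cv2.imwrite(f"pics/{n}0.png",i)
    cv2.imwrite(f"pics/{n}0b.png",cv2.resize(i,(800,600),interpolation=cv2.INTER_CUBIC))
s=r.sense();print(s)
E
ls
```

```text
scene {'fovy': 56.99705998035811, 'cx': 255.61150490368095, 'cy': 190.54255124982308, 'eye': array([1007.18028691,  459.71568955,  924.75527204]), 'orientation': array([4.24533835e+01, 4.87255848e-02, 1.29426520e+02])}
top {'fovy': 43.82216165122038, 'cx': 248.64092409369664, 'cy': 190.44679634503925, 'eye': array([ 293.67695012,   19.93530635, 1586.19107509]), 'orientation': array([  6.27177073,  -0.74287169, -90.51585731])}
{'time': 0.1, 'joint_pos': array([-7.49069901e+01,  7.51085194e+00,  8.53260176e+01, -7.12009192e-04,
        8.72618278e+01, -4.89183263e+00]), 'qd': array([ 0.02622514, -0.11360698, -0.11347182, -0.03983313,  0.07651085,
       -0.00138114]), 'joint_efforts': array([ 1.32339697e-03, -5.70950174e+01, -5.01942015e+01, -1.16773908e-04,
        8.07938719e-03,  4.82338658e-05]), 'tool_pos': array([ 204.9497    , -563.33341917,  216.32007815]), 'tcp_rot': array([-1.79901602e+02, -7.70785521e-03,  1.99848705e+01]), 'ft_force': array([ 0.61258649, -0.33830854,  0.0523662 ]), 'wrist_torque': array([ 0.03713909, -0.00521746,  0.01967363]), 'grip_force': 0.0, 'finger_gap': 85.69988515609718}
pics
```

View pics/scene0b.png

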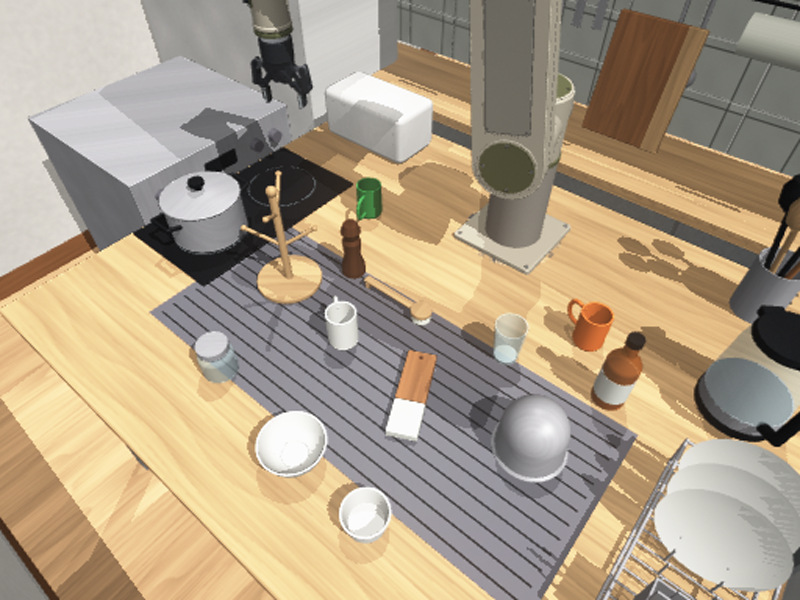

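View pics/top0b.png

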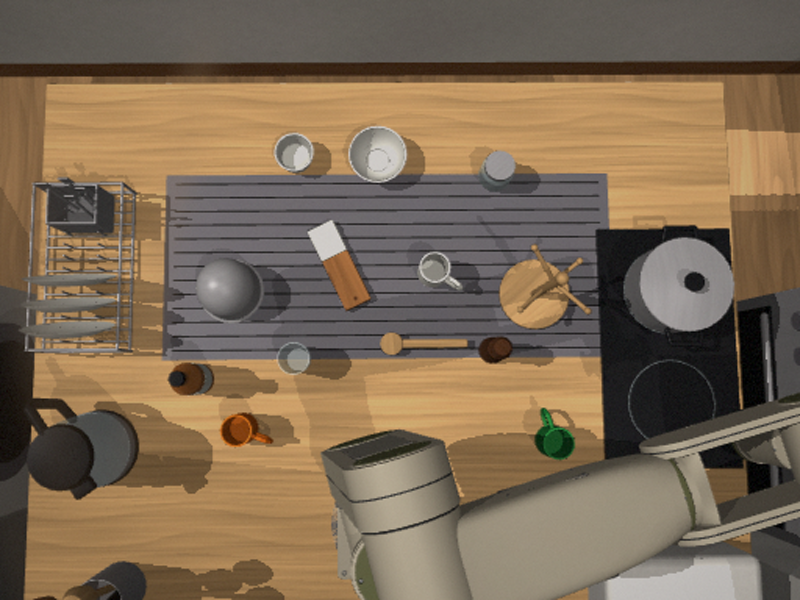

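The scene view shows the white mug at (341,325), the board at (411,395), the bowl at (531,435) and the tree at (287,270). The top view has the mug at (434,267) with its handle at (455,284), the board at (340,265), the bowl at (229,290) and the tree base at (533,293).

```bash
cat > h.py <<'E'
import numpy as np, cv2
from scipy.spatial.transform import Rotation as Ro
from bench import r,snapshot,get_calibration
def cam(n,c=None):
    c=c or get_calibration(n); R=Ro.from_euler('xyz',c['orientation'],degrees=True).as_matrix()
    return c['eye'],R,192/np.tan(np.radians(c['fovy']/2)),c['cx'],c['cy']
def ray(n,u,v):
    e,R,f,cx,cy=cam(n) if isinstance(n,str) else n
    return e,R@np.array([(u-cx)/f,-(v-cy)/f,-1.])
def plane(n,u,v,z):
    e,d=ray(n,u,v); return e+d*(z-e[2])/d[2]
def proj(n,p):
    e,R,f,cx,cy=cam(n) if isinstance(n,str) else n
    q=R.T@(np.asarray(p,float)-e); return np.array([cx+f*q[0]/-q[2],cy-f*q[1]/-q[2]])
def tri(n1,p1,n2,p2):
    e1,d1=ray(n1,*p1);e2,d2=ray(n2,*p2)
    t,_,_,_=np.linalg.lstsq(np.c_[d1,-d2],e2-e1,rcond=None)
    a=e1+t[0]*d1;b=e2+t[1]*d2; return (a+b)/2,np.linalg.norm(a-b)
E
python3 - <<'E'
from h import *
k=1/1.5625
S=lambda u,v:(u*k,v*k)
print('base?',plane('top',*S(533,293),10))
print('mug',plane('top',*S(433,266),88),plane('scene',*S(341,310),88))
print('mugh',plane('top',*S(458,285),46))
print('bowl',plane('top',*S(229,290),60))
for c in [(307,233),(332,221),(370,299),(347,310)]: print('board',plane('top',*S(*c),20))
t=cv2.imread('pics/top0.png');s=cv2.imread('pics/scene0.png')
a=t[140:215,310:385];b=s[105:195,150:240]
c=t[150:190,255:310];d=t[130:210,120:260]
o=np.zeros((600,800,3),np.uint8)
o[:300,:300]=cv2.resize(a,(300,300),interpolation=2)
o[:360,320:680]=cv2.resize(b,(360,360),interpolation=2)
o[310:550,:330][:, :]=cv2.resize(c,(330,240),interpolation=2)
o[370:600,340:740]=cv2.resize(d,(400,229),interpolation=2)[:230] if 0 else cv2.resize(d,(400,230),interpolation=2)
cv2.imwrite('pics/comp.png',o)
E
```

```text
base? [ 474.20438727 -310.38115992   10.        ]
mug [522.01840735 -91.97899519  88.        ] [516.72636031 -96.52841854  88.        ]
mugh [ 488.03649115 -146.63893207   46.        ]
bowl [479.38061509 326.33439817  60.        ]
board [605.30256158 170.43311716  20.        ]
board [630.97836181 117.2158477   20.        ]
board [462.89483747  37.17480694  20.        ]
board [439.94889797  85.77623177  20.        ]
```

View pics/comp.png

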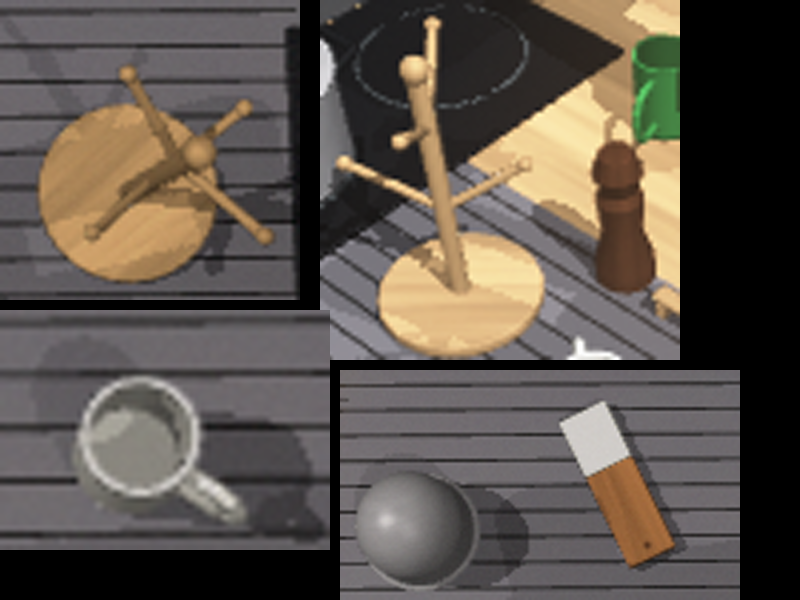

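The composite shows the tree's four peg tips. In the top crop they are at (128,73), (245,107), (265,236) and (93,232), with the post top at (201,152). In the scene crop they are at (400,142), (343,162), (432,22) and (527,162). The mug's handle points down-right, and the board's stone end points up-left.

```bash
python3 - <<'E'
from h import *
T=lambda u,v:(u/4+310-.4,v/4+140-.4)
S=lambda u,v:((u-320)/4+150-.4,v/4+105-.4)
P={}
for n,a,b in [('A',(128,73),(400,142)),('B',(245,107),(343,162)),('C',(265,236),(432,22)),('D',(93,232),(527,162)),('post',(201,152),(413,68))]:
    P[n],e=tri('top',T(*a),'scene',S(*b)); print(n,P[n].round(1),round(e,1))
for a,b in ['AC','DB']:
    d=P[a]-P[b]; print(a,b,((P[a]+P[b])/2).round(1),np.hypot(*d[:2]),np.degrees(np.arctan2(d[1],d[0])))
t=cv2.imread('pics/top0.png')
# tree base centre z~10
print('base',plane('top',*T(128,193),15))
h=cv2.cvtColor(t,cv2.COLOR_BGR2HSV)
# board: saturated wood/white inside roi
roi=np.zeros(t.shape[:2],np.uint8);roi[130:210,190:245]=1
m=((h[...,1]>110)|(h[...,2]>150)).astype(np.uint8)*roi
cs,_=cv2.findContours(m,0,2);c=max(cs,key=cv2.contourArea);R=cv2.minAreaRect(c);print(R)
q=np.array([plane('top',*p,20)[:2] for p in cv2.boxPoints(R)]);print(q.round(1),q.mean(0),np.linalg.norm(q[1]-q[0]),np.linalg.norm(q[2]-q[1]))
tool=np.array([-179.9,0,20])
print(Ro.from_euler('xyz',tool,degrees=True).as_matrix().round(2))
c=get_calibration('wrist');print(c)
E
```

```text
A [ 532.5 -265.1  245. ] 0.1
B [ 521.  -371.2  161. ] 0.5
C [ 415.  -358.4  247.6] 0.9
D [ 426.1 -252.1  163. ] 1.1
post [ 474.  -312.8  256.7] 0.8
A C [ 473.8 -311.7  246.3] 150.02977078572545 38.45715337536415
D B [ 473.5 -311.6  162. ] 152.32723421155683 128.55288979488233
base [ 472.51633915 -310.89867836   15.        ]
((216.80003356933594, 169.60000610351562), (56.34891128540039, 17.88854217529297), 63.43495178222656)
[[607.7 171.4]
 [634.5 118.1]
 [464.7  35.2]
 [438.6  88. ]] [536.40986025 103.17954944] 59.57824391167477 188.96230592694295
[[ 0.94  0.34 -0.  ]
 [ 0.34 -0.94  0.  ]
 [ 0.   -0.   -1.  ]]
{'fovy': 66.38130524145099, 'cx': 258.7273047018174, 'cy': 189.29437833893112, 'eye': array([ 269.37051042, -539.85952068,  372.98011584]), 'orientation': array([-1.57398404e+01,  4.54252478e-02, -7.00033234e+01])}
```

step_arm([
  [[0,0,-50],0],
  [[0,0,-100],0],
  [[0,0,-130],0],
  [[456,-335,-130],-40],
  [[456,-335,-130],-40],
  [[456,-335,-130],-40],
  [[456,-335,-130],-40],
  [[456,-335,-130],-40],
  [[456,-335,-130],-40],
  [[456,-335,-130],-40],
  [[456,-335,-130],-40],
  [[456,-335,-130],-40],
], fingers=1)

```text
time: 1.3
tool_pos: [455.4, -187.6, 347.0]
tcp_rot: [-180.0, 0.0, 60.0]
ft_force: [0.3, -0.9, 0.7]
finger_gap: 85.6
grip_force: 0.0
```

step_arm([
  [[55,4,30],0],
  [[105,8,70],0],
  [[105,8,120],0],
  [[105,8,127],0],
  [[105,8,127],0],
  [[105,8,127],0],
])

```text
time: 1.9
tool_pos: [514.0, -102.7, 220.6]
tcp_rot: [-179.9, 0.0, 60.0]
ft_force: [-0.6, 0.0, -0.3]
finger_gap: 85.6
grip_force: 0.0
```

```bash
python3 - <<'E'
from h import *
np.set_printoptions(suppress=True)
s=r.sense();print(s['tool_pos'],s['tcp_rot'],s['time'])
c=get_calibration('wrist');np.save('c1.npy',c,allow_pickle=True);print(c)
i=snapshot('wrist');cv2.imwrite('pics/w1.png',i)
E
```

```text
[ 513.98776938 -102.68721816  220.57386712] [-179.94694635    0.02280379   60.00003921] 1.9
{'fovy': 66.38130524145099, 'cx': 258.7273047018174, 'cy': 189.29437833893112, 'eye': array([548.2232812 , -42.86961386, 377.17178342]), 'orientation': array([-15.80874183,   0.00412891, -29.98864623])}
```

View pics/w1.png

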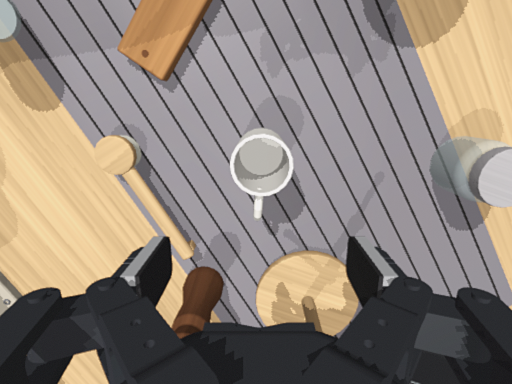

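The wrist view shows the mug rim centred at about (261.5,164). The handle runs from (259.5,197) to (258,212), nearly straight down in the picture.

```bash
python3 - <<'E'
from h import *
c=np.load('c1.npy',allow_pickle=True).item();C=cam(0,c)
i=cv2.imread('pics/w1.png');h=cv2.cvtColor(i,cv2.COLOR_BGR2HSV)
m=((h[...,2]>175)&(h[...,1]<40)).astype(np.uint8);m[:125]=0;m[225:]=0;m[:,:225]=0;m[:,300:]=0
cs,_=cv2.findContours(m[:196],0,1);k=max(cs,key=len);e=cv2.fitEllipse(k);print(e)
p=plane(C,*e[0],88);print('mug',p.round(1),'diam',np.linalg.norm(plane(C,e[0][0]+e[1][0]/2,e[0][1],88)-p)*2)
ys,xs=np.nonzero(m[198:222]);
for y in range(198,220): 
    x=xs[ys==y-198]
    if len(x):print(y,x.min(),x.max(),end='; ')
print()
for z in (68,75):
  for u in [(260,199),(258.5,212)]:
    q=plane(C,*u,z);d=q-p;print(z,u,q.round(1),np.hypot(*d[:2]),np.degrees(np.arctan2(d[1],d[0])))
E
```

```text
((261.10919189453125, 162.72225952148438), (62.41885757446289, 66.5987548828125), 177.05873107910156)
mug [523.1 -91.1  88. ] diam 62.31555210422763
198 256 262; 199 255 261; 200 255 261; 201 255 262; 202 254 261; 203 254 261; 204 254 261; 205 254 261; 206 254 261; 207 254 261; 208 254 261; 209 254 261; 210 254 261; 211 254 260; 212 254 260; 213 254 260; 214 254 260; 215 254 260; 216 254 260; 217 254 260; 218 256 258; 
68 (260, 199) [ 500.1 -129.    68. ] 44.39202633361526 -121.244495700203
68 (258.5, 212) [ 491.  -141.4   68. ] 59.7050711293534 -122.51700715037948
75 (260, 199) [ 501.2 -127.1   75. ] 42.15898299600344 -121.35362955499357
75 (258.5, 212) [ 492.3 -139.2   75. ] 57.12743403281511 -122.62487821814739
```

step_arm([
  [[14,1,30],3],
  [[14,1,70],3],
  [[14,1,110],3],
  [[14,1,140],3],
  [[14,1,155],3],
  [[14,1,162],3],
  [[14,1,162],3],
])

```text
time: 2.65
tool_pos: [523.0, -91.6, 59.5]
tcp_rot: [179.9, -0.0, 56.9]
ft_force: [0.1, 0.0, -0.9]
finger_gap: 85.5
grip_force: 0.0
```

step_arm([
  [[0,0,0],0],
  [[0,0,0],0],
  [[0,0,0],0],
  [[0,0,0],0],
  [[0,0,0],0],
  [[0,0,0],0],
], fingers=0.4, squeeze=40)

```text
time: 3.25
tool_pos: [523.6, -91.4, 60.8]
tcp_rot: [179.8, -0.1, 57.0]
ft_force: [-2.3, 0.3, 6.7]
finger_gap: 60.9
grip_force: 42.8
```

step_arm([
  [[0,0,-10],0],
  [[0,0,-40],0],
  [[0,0,-90],0],
  [[0,0,-140],0],
  [[0,0,-190],0],
  [[0,0,-215],0],
  [[0,0,-215],0],
  [[0,0,-215],0],
  [[0,0,-215],0],
])

```text
time: 4.15
tool_pos: [521.2, -90.7, 271.3]
tcp_rot: [-179.8, 0.1, 57.0]
ft_force: [0.2, -0.5, -3.3]
finger_gap: 60.8
grip_force: 45.0
```

```bash
python3 - <<'E'
from h import *
s=r.sense();print(s)
c=get_calibration('wrist');np.save('c2.npy',c,allow_pickle=True);C=cam(0,c)
i=snapshot('wrist');j=snapshot('scene')
p=s['tool_pos'];print(proj(C,p-[0,0,0]),proj('scene',p))
u,v=map(int,proj('scene',p));print(u,v)
o=np.zeros((384,800,3),np.uint8);o[:,:512]=i
o[:280,515:795]=cv2.resize(j[max(v-70,0):max(v-70,0)+140,u-70:u+70],(280,280),interpolation=2)
cv2.imwrite('pics/w2.png',o);cv2.imwrite('pics/s2.png',j)
E
```

```text
{'time': 4.15, 'joint_pos': array([-1.54279691e+01, -4.33707765e+00,  9.17007521e+01, -3.84171843e-04,
        9.28218815e+01,  1.75854942e+01]), 'qd': array([ 0.00279046,  0.60964562,  0.53587335, -0.02992565, -0.03850466,
        0.06385305]), 'joint_efforts': array([ 2.53591163e-02, -4.95868134e+01, -5.36098623e+01, -1.13261392e-02,
       -1.34194521e-03, -4.59342755e-04]), 'tool_pos': array([521.15559055, -90.71261449, 271.26459698]), 'tcp_rot': array([-1.79823231e+02,  5.64275084e-02,  5.69866055e+01]), 'ft_force': array([ 0.19881415, -0.4992502 , -3.32504269]), 'wrist_torque': array([ 0.01570028,  0.058365  , -0.04006722]), 'grip_force': 45.021677878685296, 'finger_gap': 60.78921427905927}
[259.20318238 230.27335244] [213.40879287 156.41796059]
213 156
```

View pics/w2.png

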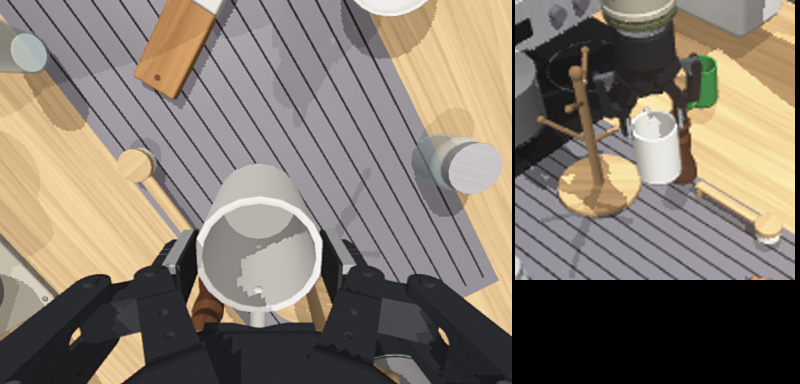

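The mug is held upright in the gripper, with its rim centred at (259,253) and the handle straight below at (259,318). Next I rotate clear of the tree and measure the offset.

step_arm([
  [[0,0,0],-8],
  [[0,0,0],-16],
  [[0,0,0],-24],
  [[0,0,0],-32],
  [[0,0,0],-40],
  [[0,0,0],-48],
  [[0,0,0],-56],
  [[0,0,0],-64],
  [[0,0,0],-71.5],
  [[0,0,0],-71.5],
  [[0,0,0],-71.5],
])

```text
time: 5.35
tool_pos: [521.7, -90.9, 272.2]
tcp_rot: [-179.9, -0.1, 128.3]
ft_force: [-0.8, -0.1, -2.9]
finger_gap: 61.2
grip_force: 45.0
```

```bash
python3 - <<'E'
from h import *
c=np.load('c2.npy',allow_pickle=True).item();C=cam(0,c)
t=np.array([521.16,-90.71,271.26]);R=Ro.from_euler('xyz',[180,0,57],degrees=True).as_matrix()
for z in (296,299,302):
  for u in [(259,253),(197,255),(321,255),(259,192),(259,314)]: print(z,u,(R.T@(plane(C,*u,z)-t)).round(1))
s=r.sense();print(s['tool_pos'],s['tcp_rot'])
E
```

```text
296 (259, 253) [ -1.3  -0.1 -24.7]
296 (197, 255) [ -2.5 -31.  -24.7]
296 (321, 255) [ -2.4  30.8 -24.7]
296 (259, 192) [ 30.3  -0.1 -24.7]
296 (259, 314) [-37.2  -0.1 -24.7]
299 (259, 253) [  0.3  -0.1 -27.7]
299 (197, 255) [ -0.9 -30.3 -27.7]
299 (321, 255) [ -0.8  30.1 -27.7]
299 (259, 192) [ 31.2  -0.1 -27.7]
299 (259, 314) [-34.8  -0.1 -27.7]
302 (259, 253) [  1.9  -0.1 -30.7]
302 (197, 255) [  0.8 -29.6 -30.7]
302 (321, 255) [  0.8  29.4 -30.7]
302 (259, 192) [ 32.   -0.1 -30.7]
302 (259, 314) [-32.4  -0.1 -30.7]
[521.68467568 -90.85704685 272.1806357 ] [-1.79936192e+02 -9.27880976e-02  1.28257055e+02]
```

step_arm([
  [[-30,-20,3],0],
  [[-62,-42,6],0],
  [[-95,-64,9],0],
  [[-95,-64,9],0],
  [[-95,-64,9],0],
])

```text
time: 5.85
tool_pos: [530.7, -205.9, 263.4]
tcp_rot: [-180.0, -0.1, 128.2]
ft_force: [1.6, 0.9, -2.3]
finger_gap: 61.0
grip_force: 45.0
```

```bash
python3 - <<'E'
from h import *
s=r.sense();print(s['tool_pos'],s['tcp_rot'])
i=snapshot('wrist');j=snapshot('scene');t=snapshot('top')
o=np.zeros((600,800,3),np.uint8)
o[:300,:400]=cv2.resize(i,(400,300))
o[:400,400:]=cv2.resize(j[90:190,150:250],(400,400),interpolation=2)
o[300:,:390]=cv2.resize(t[130:205,300:397],(390,300),interpolation=2)
cv2.imwrite('pics/w3.png',o)
E
```

```text
[ 530.70063867 -205.91992511  263.37891866] [-1.79970337e+02 -9.57493017e-02  1.28209760e+02]
```

View pics/w3.png

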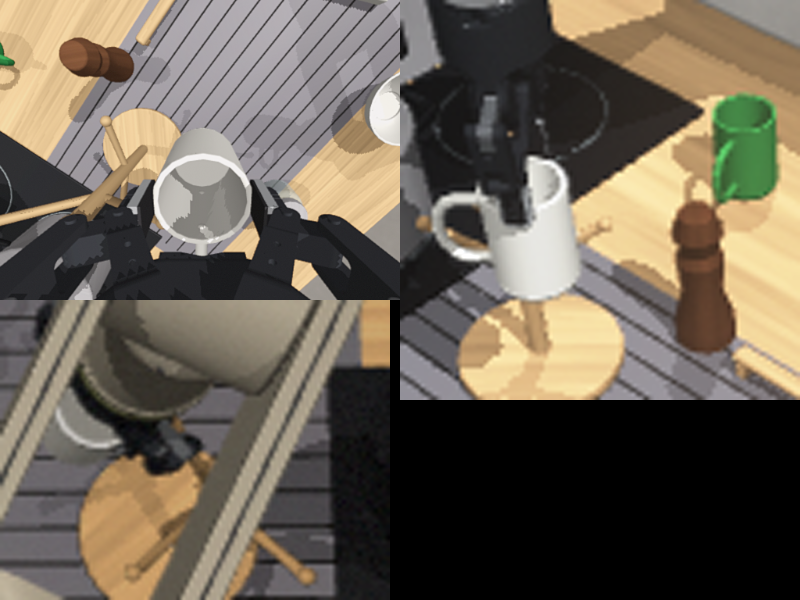

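The scene crop shows the handle opening facing the camera, centred at (463,227) in the composite. The mug is upright with no contact.

```bash
python3 - <<'E'
from h import *
c0=np.array([473.7,-311.6,0]);d=np.array([.7826,.6225,0]);l=np.array([-.6225,.7826,0])
e,w=ray('scene',150+63/4-.4,90+227/4-.4)
t=np.array([530.7,-205.9,263.4])
rr=(t-c0)@d; k=(rr-(e-c0)@d)/(w@d); H=e+k*w
print('r',rr,'tcp lat',(t-c0)@l,'H lat',(H-c0)@l,'H z',H[2])
E
```

```text
r 110.40645000000005 tcp lat 47.23831999999997 H lat -5.162788559289835 H z 250.69126477023735
```

step_arm([
  [[2,-12,1],0],
  [[2,-25,2],0],
  [[2,-35,3],0],
  [[2,-41,7],0],
  [[2,-47,11],0],
  [[2,-53,15],0],
  [[2,-59,19],0],
  [[2,-59,19],0],
  [[2,-59,19],0],
])

```text
time: 6.9
tool_pos: [483.7, -240.3, 245.1]
tcp_rot: [180.0, -0.0, 128.5]
ft_force: [0.3, 0.9, -2.0]
finger_gap: 60.9
grip_force: 45.1
```

```bash
python3 - <<'E'
from h import *
s=r.sense();print(s['tool_pos'],s['tcp_rot'],s['ft_force'],s['wrist_torque'])
i=snapshot('wrist');j=snapshot('scene')
o=np.zeros((400,800,3),np.uint8)
o[:300,:400]=cv2.resize(i,(400,300))
o[:400,400:]=cv2.resize(j[90:190,150:250],(400,400),interpolation=2)
cv2.imwrite('pics/w4.png',o)
E
```

```text
[ 483.70709749 -240.33670518  245.12627301] [ 1.79995657e+02 -1.75550097e-02  1.28470920e+02] [ 0.33068249  0.90001129 -2.04446221] [-0.00321461 -0.02895367  0.0404542 ]
```

View pics/w4.png

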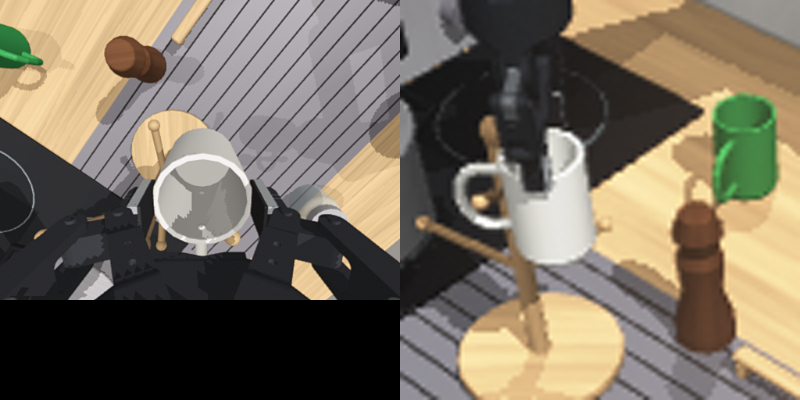

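```bash
python3 - <<'E'
from h import *
c0=np.array([473.7,-311.6,0]);d=np.array([.7826,.6225,0]);l=np.array([-.6225,.7826,0])
t=np.array([483.7,-240.3,245.1]);print((t-c0)@d,(t-c0)@l)
f=lambda p:((proj('scene',p)-[150-.4,90-.4])*4+[400,0]).round()
for rr in (9,42,51,60,75): print(rr,f(c0+d*rr+[0,0,245-(75-rr)*.65]))
for q in (0,48): print('H',f(t-l*q-[0,0,16]))
E
```

```text
52.21025000000001 49.574380000000005
9 [505. 191.]
42 [493. 196.]
51 [489. 198.]
60 [486. 199.]
75 [480. 202.]
H [554. 200.]
H [491. 199.]
```

```bash
python3 - <<'E'
from h import *
j=snapshot('scene');cv2.imwrite('pics/s5.png',j)
h=cv2.cvtColor(j,cv2.COLOR_BGR2HSV)[128:152,160:190]
for y in range(24):
    print(128+y,''.join('o' if (a[1]>80 and a[2]>60) else ('#' if a[2]>150 and a[1]<60 else ('.' if a[2]>80 else ' ')) for a in h[y]))
E
```

```text
128             oo#.           ###
129             oo##.        ..###
130          .. .o##.        ..###
131       .##########...     .####
132      ############..#      ####
133     .####.......###.      #.##
134     ##.      oo.####.     #.##
135    .##.       o.####.     ..##
136    .#.        o..###.     ..##
137    .#.      oooo.###.     .###
138    .#.   ooooooo.#####..######
139    .#.. oooooooo.#############
140     ##..ooooo oo.#############
141     .##.oooo   o.#############
142      ###.oo    oo#############
143       ###.     oo.############
144        #####....#.############
145         ######################
146 o         ####################
147 ooo             o..###########
148 ooooo           oo.###########
149  ooooooo        oo.###########
150    ooooooo       o.###########
151      ooooooo     oo###########
```

step_arm([
  [[0,0,5],0],
  [[0,0,10],0],
  [[0,0,14],0],
  [[0,0,14],0],
  [[0,0,14],0],
], squeeze=25, fingers=0.4)

```text
time: 7.55
tool_pos: [483.6, -240.3, 231.0]
tcp_rot: [-180.0, -0.0, 128.5]
ft_force: [0.6, 0.9, -2.3]
finger_gap: 61.0
grip_force: 45.0
```

step_arm([
  [[0,0,3],0],
  [[0,0,6],0],
  [[0,0,6],0],
])

```text
time: 7.85
tool_pos: [483.9, -240.6, 225.7]
tcp_rot: [180.0, 0.1, 128.5]
ft_force: [-1.3, -0.0, 3.6]
finger_gap: 60.9
grip_force: 45.6
```

step_arm([
  [[0,0,3],0],
  [[-1,0,6],0],
  [[-1,0,6],0],
], squeeze=20)

```text
time: 8.15
tool_pos: [483.8, -241.6, 219.8]
tcp_rot: [-179.9, 0.0, 128.5]
ft_force: [-5.8, 0.5, 5.5]
finger_gap: 60.7
grip_force: 46.9
```

Force stays low, so the mug is pivoting or sliding. I continue along the arc.

step_arm([
  [[-1,0,3],0],
  [[-2,0,6],0],
  [[-3,0,9],0],
  [[-4,0,12],0],
  [[-5,0,14],0],
  [[-5,0,14],0],
])

```text
time: 8.75
tool_pos: [485.4, -244.6, 205.1]
tcp_rot: [-179.9, -0.2, 128.4]
ft_force: [-13.7, 4.7, 5.7]
finger_gap: 61.2
grip_force: 53.0
```

```bash
python3 - <<'E'
from h import *
j=snapshot('scene');cv2.imwrite('pics/s6.png',j)
h=cv2.cvtColor(j,cv2.COLOR_BGR2HSV)[128:168,160:205]
for y in range(40):
    print(128+y,''.join('o' if (a[1]>80 and a[2]>60) else ('#' if a[2]>150 and a[1]<60 else ('.' if a[2]>80 else ' ')) for a in h[y]))
E
```

```text
128             oo  ...                          
129             oo                 .             
130             oo                               
131              o                               
132              oo            ##.               
133              oo            #####           oo
134      #####   oo            ######         oo.
135    .#########.oo           #######.     ooo..
136   #############.           .#######    ooooo.
137  ####.    .#####           .######## oooooooo
138 .###.    ooo.###.          .#########oooooooo
139 ###.    oooooo.#.          ##########oooooooo
140 ###     ooooo .#.         ..#########.ooooooo
141 ###     oooo  ###...      ..#########.ooooooo
142 ##.      oo  .######.     ..#########oooooooo
143 ##.          .######.     ...#######.oooooooo
144 ###.         #######.     .########.ooooooooo
145 .##.        .########.     #.######oooooooooo
146 o####       #########.     #.#####.oooooooooo
147 oo######   .#########.     #.#####ooooooooooo
148 ooo#######.###########....#######..oooooooooo
149  ooo..###########################oooooooooooo

[... 199 characters left out ...]

154          .####################......######ooo
155          .####################..#.....#####.o
156           ####################..##... ..###..
157          .###################..#####.. ..##..
158         ...#################...#######.......
159        .....################....########.. ..
160         .....##############.......#######... 
161    ....   ....#############..###. .########..
162   .......  .....##########..#####....#######.
163 ...........  ......#####..oooo..##.. ..######
164   ..........  ......oooooooooooooooo. ..#####
165 .  ..........   .ooooooooooooooooooooo#...###
166 ..   ..........ooooooooooooooooooooooooo....#
167 ....  .......ooooooooooooooooooooooooooooo...
```

step_arm([
  [[2,0,0],0],
  [[4,0,0],0],
  [[4,0,0],0],
])

```text
time: 9.1
tool_pos: [484.7, -242.0, 205.5]
tcp_rot: [-180.0, 0.0, 128.5]
ft_force: [-3.0, -1.3, 1.5]
finger_gap: 60.6
grip_force: 52.5
```

step_arm([
  [[0,0,0],0],
  [[0,0,0],0],
  [[0,0,0],0],
  [[0,0,0],0],
  [[0,0,0],0],
  [[0,0,0],0],
], fingers=0.95)

```text
time: 9.7
tool_pos: [485.1, -241.9, 205.3]
tcp_rot: [180.0, -0.0, 128.5]
ft_force: [0.1, -0.7, -0.4]
finger_gap: 81.3
grip_force: 0.0
```

```bash
cat > asc.py <<'E'
from h import *
import sys
a,b,c,d=map(int,sys.argv[1:5])
j=snapshot('scene');cv2.imwrite('pics/s_%d.png'%int(r.sense()['time']*100),j)
h=cv2.cvtColor(j,cv2.COLOR_BGR2HSV)[a:b,c:d]
for y in range(b-a):
    print(a+y,''.join('o' if (p[1]>80 and p[2]>60) else ('#' if p[2]>150 and p[1]<60 else ('.' if p[2]>80 else ' ')) for p in h[y]))
E
python3 asc.py 128 178 150 205
```

```text
128 .                     oo   ...                         
129                       ooo   ..                         
130                       ooo                              
131                        oo                              
132                        oo                              
133                        oo                            oo
134                        .#.                          oo.
135                    ..####.                        ooo..
136                   ########                       ooooo.
137                  #####....           ..#.      oooooooo
138                 ##..oooooo           ######   ooooooooo
139                ###oooooooo           ..#####.oooooooooo
140                ##.ooooo ooo         ..#######.ooooooooo
141               .##.oooo   oo         ..########.oooooooo
142               .#.  oo    ooooo      #.#########.ooooooo
143               .#.        oooo#.     ..##########ooooooo
144     .ooo       ##.        o.###     ..##########.oooooo
145     ooooo      ##..       .####     .############oooooo
146     ooooooo     
[... 1199 characters left out ...]
..........o.##...oooooooooooooooooo....#
167     ..........  .......ooooooooooooooooooooooooooooo...
168      ..........   ....oooooooooooooooooooooooooooooo.. 
169  ...   ..........  .ooooooooooooooooooooooooooooooooo.#
170 ......  ...........ooooooooooooooooooooooooooooooooooo#
171 .##....   ........oooooooooooooooooooooooooooooooooooo.
172 .#...#..   ......oooooooooooooooooooooooooooooooooooooo
173 .....#....   ....oooooooooooooooooooooooooooooooooooooo
174  ...###....   ..oooooooooo..ooooooooooooooooooooooooooo
175 . ..####.....  oooooooooooooooooooooooooooooooooooooooo
176 .. ..###...... oooooooooooooooooooooooooooooooooooooooo
177 .#.. ..####....oooooooooooooooooooooooooooooooooooooooo
```

step_arm([
  [[0,0,-5],0],
  [[0,0,-12],0],
  [[0,0,-20],0],
  [[0,0,-30],0],
], fingers=1)

```text
time: 10.15
tool_pos: [485.1, -242.0, 236.2]
tcp_rot: [180.0, 0.0, 128.5]
ft_force: [0.1, 0.4, 0.3]
finger_gap: 85.6
grip_force: 0.0
```

step_arm([
  [[0,0,-30],0],
  [[0,0,-60],0],
  [[0,0,-100],0],
  [[0,0,-140],0],
  [[0,0,-140],0],
])

```text
time: 10.65
tool_pos: [486.7, -242.9, 383.7]
tcp_rot: [179.8, 0.6, 128.5]
ft_force: [0.2, -0.2, 0.8]
finger_gap: 85.5
grip_force: 0.0
```

```bash
python3 asc.py 118 175 150 205
```

```text
118 ...                       oooo                     .   
119 ...                  .oooooooo                         
120 ....                oooooooooo                         
121 ....                oooooooooo                    .    
122 ...      .          ooooooooo                    .     
123 ...                 ooooooooo                    .     
124 #..      .          ooooooooo                   .      
125 ##.                  oooooooo                 ..       
126 ##.        .          ooooooo                .         
127 ##.                   ooooooo              .           
128 #...         .        ooooooo                          
129 ....           .      ooooooo          .               
130 .....            .     oooooo       . .                
131 .....                . oooooo ..  .                    
132 ......                 oooooo                          
133 ......                 oooooo                        oo
134 ......                .####.o                       oo.
135 ......              #########.                    ooo..
136 .......         
[... 1619 characters left out ...]
.....#############...oooo..###...#######
164             .........###########..oooooooooooo....#####
165        ....  .........########..oooooooooooooooo#..####
166       ......   .........#####..ooooooooooooooooooo....#
167     ..........  .......o.....ooooooooooooooooooooooo...
168      ...........  ....oooooooooooooooooooooooooooooo...
169  ...   ..........  .ooooooooooooooooooooooooooooooooo.#
170 .##...  ...........ooooooooooooooooooooooooooooooooooo#
171 .##.....  ........oooooooooooooooooooooooooooooooooooo.
172 ####....   ......oooooooooooooooooooooooooooooooooooooo
173 .###......   ....oooooooooooooooooooooooooooooooooooooo
174  ..#.......   ..oooooooo....oooooooooo.o.oooo.ooooooooo
```

step_arm([
  [[30,35,0],8.5],
  [[60,70,0],17],
  [[90,105,0],25.5],
  [[120,140,0],34],
  [[150,173,0],42.5],
  [[180,206,0],51],
  [[210,239,0],59.5],
  [[235.6,269,30],68],
  [[235.6,269,70],76.5],
  [[235.6,269,110],85],
  [[235.6,269,140],93.6],
  [[235.6,269,160],102.1],
])

```text
time: 11.9
tool_pos: [546.9, 110.0, 211.1]
tcp_rot: [-179.9, 0.3, 30.6]
ft_force: [0.6, 0.0, 0.3]
finger_gap: 85.9
grip_force: 0.0
```

step_arm([
  [[0,0,0],0],
  [[0,0,0],0],
  [[0,0,0],0],
])

```text
time: 12.2
tool_pos: [549.9, 109.9, 217.2]
tcp_rot: [179.9, -0.1, 31.1]
ft_force: [0.2, 0.0, 0.1]
finger_gap: 85.6
grip_force: 0.0
```

```bash
python3 - <<'E'
from h import *
s=r.sense();print(s['tool_pos'],s['tcp_rot'],s['ft_force'],s['wrist_torque'])
c=get_calibration('wrist');np.save('c3.npy',c,allow_pickle=True);C=cam(0,c);i=snapshot('wrist');cv2.imwrite('pics/w7.png',i)
for _ in range(3): print(r.sense()['wrist_torque'])
h=cv2.cvtColor(i,cv2.COLOR_BGR2HSV)
W=((h[...,1]>110)&(h[...,2]>60)).astype(np.uint8);St=((h[...,2]>170)&(h[...,1]<50)).astype(np.uint8)
for n,m in (('wood',W),('stone',St)):
    cs,_=cv2.findContours(m,0,1)
    for k in sorted(cs,key=cv2.contourArea)[-4:]:
        R=cv2.minAreaRect(k);b=cv2.boxPoints(R);print(n,cv2.contourArea(k),np.array(R[0]).round(),[plane(C,*p,20)[:2].round(1) for p in b])
t=snapshot('top');cv2.imwrite('pics/t7.png',t)
E
```

```text
[549.85038905 109.94028369 217.17927118] [ 1.79936928e+02 -1.33338762e-01  3.11478696e+01] [0.15665636 0.03315309 0.11212845] [ 0.04610597 -0.00397734 -0.00750941]
[-0.01136403 -0.0291031  -0.05608519]
[-0.01136403 -0.0291031  -0.05608519]
[-0.01136403 -0.0291031  -0.05608519]
wood 107.0 [ 26. 244.] [array([292.6, 338.5]), array([311.4, 336.6]), array([308.4, 298. ]), array([289.2, 299.5])]
wood 239.0 [ 63. 263.] [array([284.2, 297.5]), array([311.4, 297.6]), array([314.4, 235.2]), array([286.6, 234.1])]
wood 636.0 [ 11. 292.] [array([197., 340.]), array([262.9, 310.3]), array([243.1, 282.9]), array([175.2, 312.4])]
wood 3876.0 [255. 200.] [array([441.2,  92.1]), array([545.4, 140.8]), array([571. ,  88.6]), array([468.7,  35.2])]
stone 204.0 [123. 253.] [array([338. , 215.2]), array([375.6, 205.2]), array([370.5, 191.3]), array([332.5, 201.1])]
stone 1621.0 [16. 96.] [array([505.7, 418.7]), array([523.5, 389.3]), array([439.9, 359.9]), array([420.9, 391.5])]
stone 3001.0 [261. 126.] [array([545.4, 143.3]), array([611.1, 173. ]), array([636.5, 120.6]), array([571.9,  87.8])]
stone 9366.0 [450.  47.] [array([773.2,  84.4]), array([840.9, -27.5]), array([771. , -95.5]), array([697.7,  25.6])]
```

View pics/w7.png

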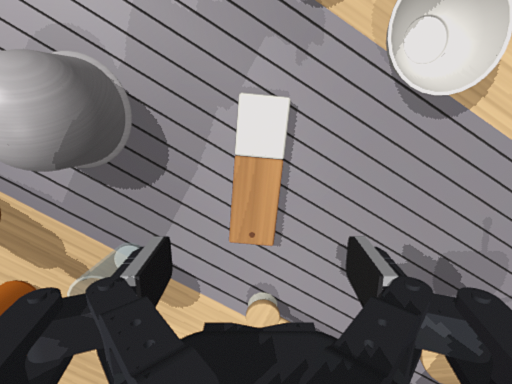

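The wrist view shows the stone-end centre at (264,97), the seam at (259,156) and the wood end at (252,243). Clear of the bowl. The board centre is about (539,105), angle 26.2°. I take a torque baseline before descending.

```bash
cat > ft.py <<'E'
from h import *
import sys
F=[];T=[]
for _ in range(int(sys.argv[1])):
    snapshot('top'); s=r.sense();F.append(s['ft_force']);T.append(s['wrist_torque'])
F=np.array(F);T=np.array(T);n=len(F)**.5
print(s['time'],s['tool_pos'].round(1),s['tcp_rot'].round(2))
print('F',F.mean(0).round(3),'sd',F.std(0).round(2));print('T',T.mean(0).round(4),'sd',T.std(0).round(3))
y=np.radians(s['tcp_rot'][2]);x=np.array([np.cos(y),np.sin(y)]);p=np.array([-x[1],x[0]])
# moment about horizontal p (left of x): r=x*c, F=-W z -> tau = c*W * (p)
print('tau_p',(T[:,:2]@p).mean().round(4),'+-',((T[:,:2]@p).std()/n).round(4),'tau_x',(T[:,:2]@x).mean().round(4))
E
python3 ft.py 16
```

```text
13.1 [548.9 109.9 215.3] [-180.      0.     30.95]
F [-0.023  0.133 -0.006] sd [0.47 0.46 0.41]
T [-0.0021  0.0108 -0.015 ] sd [0.04  0.029 0.021]
tau_p 0.0104 +- 0.0074 tau_x 0.0037
```

step_arm([
  [[4,0,40],4.9],
  [[4,0,85],4.9],
  [[4,0,130],4.9],
  [[4,0,170],4.9],
  [[4,0,190],4.9],
  [[4,0,198],4.9],
  [[4,0,203],4.9],
  [[4,0,203],4.9],
  [[4,0,203],4.9],
])

```text
time: 14.0
tool_pos: [553.8, 112.1, 14.0]
tcp_rot: [179.9, -0.2, 26.1]
ft_force: [1.2, 0.1, -0.3]
finger_gap: 85.8
grip_force: 0.0
```

step_arm([
  [[0,0,0],0],
  [[0,0,0],0],
  [[0,0,0],0],
  [[0,0,0],0],
  [[0,0,0],0],
  [[0,0,0],0],
  [[0,0,0],0],
], fingers=0.4, squeeze=50)

```text
time: 14.7
tool_pos: [552.3, 112.0, 12.3]
tcp_rot: [-180.0, 0.0, 26.1]
ft_force: [-0.8, -0.4, -0.2]
finger_gap: 34.1
grip_force: 0.0
```

```bash
python3 - <<'E'
from h import *
s=r.sense();print(s['finger_gap'],s['tool_pos'])
i=snapshot('wrist');cv2.imwrite('pics/w8.png',i);j=snapshot('scene');cv2.imwrite('pics/s8.png',j)
h=cv2.cvtColor(i,cv2.COLOR_BGR2HSV)[::8,::5]
for row in h: print(''.join('o' if (p[1]>80 and p[2]>60) else ('#' if p[2]>150 and p[1]<60 else ('.' if p[2]>60 else ' ')) for p in row))
E
```

```text
34.10629714484266 [552.34193722 111.96920816  12.25227094]
..#####################.  ######################...  .........................  .......................
  .#######################.  ####################.....  ..........##.............  ....................
...  .#######################.  #################.#......  .......###..............   .................
......  .#######################.  ################........   ...####.................  ...............
........#  .#######################.  ##############..........   #######.................  ............
...........#.  #######################.  .###########............  .#####...................  .........
............###.  #######################.  .##########.........####  .#......................  .......
..............####.  .######################.  .#########......#######.  .#......................  ....
................######  .#######################  .####........##########.  ........................  .
  .................######.  #######################  .##.......#############.  ....................... 
.
[... 3245 characters left out ...]
..        .                                 .    .        ..               ......
.....                           .                                      ..         .                ....
...                           ...                                       ..                            .
                             ....                                       ....                           
                            ...                                           ...                          
       ....               ...                                               ...                 ..     
      ....              ...                                                   ...             .. .
```

View pics/w8.png

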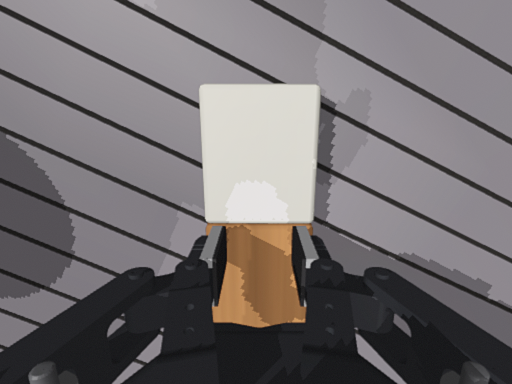

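The pads at (220,260) and (300,260) have closed over the wood's top face without touching it, so they sit too high. The board hasn't moved. I open, go lower and close again.

step_arm([
  [[0,0,0],0],
  [[0,0,0],0],
  [[0,0,0],0],
  [[0,0,0],0],
  [[0,0,0],0],
  [[0,0,3],0],
  [[0,0,6],0],
  [[0,0,8],0],
  [[0,0,8],0],
], fingers=1)

```text
time: 15.7
tool_pos: [551.9, 111.9, 3.6]
tcp_rot: [-180.0, 0.1, 26.1]
ft_force: [0.4, -0.1, -0.3]
finger_gap: 85.4
grip_force: 0.0
```

step_arm([
  [[0,0,0],0],
  [[0,0,0],0],
  [[0,0,0],0],
  [[0,0,0],0],
  [[0,0,0],0],
  [[0,0,0],0],
], fingers=0.5, squeeze=50)

```text
time: 16.3
tool_pos: [552.4, 112.0, 4.3]
tcp_rot: [180.0, -0.0, 26.1]
ft_force: [0.2, -0.1, -0.8]
finger_gap: 42.9
grip_force: 0.0
```

```bash
python3 - <<'E'
from h import *
c=get_calibration('wrist');C=cam(0,c);s=r.sense();t=s['tool_pos'];R=Ro.from_euler('xyz',s['tcp_rot'],degrees=True).as_matrix()
print(s['finger_gap'])
for x in (11,0,-11):
  for g in (17,21.4):
    print(x,g,[(z,proj(C,t+R@np.array([x,-g,z])).round().tolist()) for z in (11,0,-10,-20,-30)])
print('board top z20 edges',[proj(C,t+R@np.array([0,y,t[2]-20])).round().tolist() for y in(-30,30)])
i=snapshot('wrist');cv2.imwrite('pics/w9.png',i)
h=cv2.cvtColor(i,cv2.COLOR_BGR2HSV)[200:330:4,160:350:2]
for k,row in enumerate(h): print(200+4*k,''.join('o' if (p[1]>80 and p[2]>60) else ('#' if p[2]>150 and p[1]<60 else ('.' if p[2]>60 else ' ')) for p in row))
E
```

```text
42.8991839193318
11 17 [(11, [231.0, 206.0]), (0, [229.0, 212.0]), (-10, [227.0, 219.0]), (-20, [225.0, 226.0]), (-30, [223.0, 234.0])]
11 21.4 [(11, [224.0, 206.0]), (0, [221.0, 212.0]), (-10, [219.0, 219.0]), (-20, [216.0, 226.0]), (-30, [214.0, 234.0])]
0 17 [(11, [231.0, 223.0]), (0, [230.0, 230.0]), (-10, [228.0, 238.0]), (-20, [226.0, 246.0]), (-30, [224.0, 255.0])]
0 21.4 [(11, [224.0, 223.0]), (0, [222.0, 230.0]), (-10, [220.0, 238.0]), (-20, [217.0, 246.0]), (-30, [214.0, 255.0])]
-11 17 [(11, [232.0, 239.0]), (0, [230.0, 247.0]), (-10, [228.0, 256.0]), (-20, [227.0, 265.0]), (-30, [224.0, 276.0])]
-11 21.4 [(11, [225.0, 239.0]), (0, [223.0, 247.0]), (-10, [220.0, 256.0]), (-20, [218.0, 265.0]), (-30, [215.0, 276.0])]
board top z20 edges [[202.0, 242.0], [316.0, 242.0]]
200 .....................##########################################################........########
204  ....................##########################################################.......#########
208 .     ...............##########################################################........########
212 ..... 
[... 2193 characters left out ...]
                          oooooooooooooooooooooooooooooooooooooooooooooooooo                    
304                         oooooooooooooooooooooooooooooooooooooooooooooooooooo                   
308             .         ..oooooooooooooooooooooooooooooooooooooooooooooooooooo.                  
312                        .oooooooooooooooooooooooooooooooooooooooooooooooooooo.                  
316                        .oooooooooooooooooooooooooooooooooooooooooooooooooooo.                  
320                         oooooooooooooooooooooooooooooooooooooooooooooooooooo                   
324                                         ooooooooooooooooooo                                    
328
```

The pad tips sit about 20 mm behind the reported TCP, so I descend further with the fingers open, watching the force.

step_arm([
  [[0,0,0],0],
  [[0,0,0],0],
  [[0,0,0],0],
  [[0,0,0],0],
  [[0,0,3],0],
  [[0,0,7],0],
  [[0,0,10],0],
  [[0,0,10],0],
], fingers=1)

```text
time: 17.15
tool_pos: [551.7, 111.9, -6.6]
tcp_rot: [-180.0, 0.1, 26.0]
ft_force: [0.6, -0.2, -0.2]
finger_gap: 85.4
grip_force: 0.0
```

step_arm([
  [[0,0,3],0],
  [[0,0,6],0],
  [[0,0,8],0],
  [[0,0,8],0],
])

```text
time: 17.55
tool_pos: [552.0, 111.9, -14.2]
tcp_rot: [-180.0, 0.0, 26.0]
ft_force: [0.5, 0.3, -0.5]
finger_gap: 85.7
grip_force: 0.0
```

step_arm([
  [[0,0,0],0],
  [[0,0,0],0],
  [[0,0,0],0],
  [[0,0,0],0],
  [[0,0,0],0],
  [[0,0,0],0],
], fingers=0.5, squeeze=50)

```text
time: 18.15
tool_pos: [552.8, 112.0, -13.3]
tcp_rot: [180.0, -0.0, 26.0]
ft_force: [-0.4, 0.2, 3.9]
finger_gap: 58.9
grip_force: 55.3
```

step_arm([
  [[0,0,-5],0],
  [[0,0,-20],0],
  [[0,0,-50],0],
  [[0,0,-90],0],
  [[0,0,-130],0],
  [[0,0,-160],0],
  [[0,0,-170],0],
  [[0,0,-170],0],
  [[0,0,-170],0],
  [[0,0,-170],0],
  [[0,0,-170],0],
])

```text
time: 19.25
tool_pos: [551.1, 111.8, 154.0]
tcp_rot: [-179.9, 0.2, 26.0]
ft_force: [0.5, -0.4, -1.8]
finger_gap: 58.6
grip_force: 54.7
```

```bash
python3 ft.py 80
```

```text
23.25 [552.4 112.  156.3] [180.    -0.    26.05]
F [ 0.018 -0.093 -1.759] sd [0.49 0.49 0.52]
T [ 0.0114 -0.0142  0.0009] sd [0.032 0.031 0.029]
tau_p -0.0177 +- 0.0035 tau_x 0.004
```

Board weight is about 1.76 N, and the balance point is about 10 mm behind the grip, so roughly 5–6 mm from the middle. Next I fix the bowl position from edge profiles.

```bash
python3 - <<'E'
from h import *
for n,fn in (('top','pics/top0.png'),('scene','pics/s_979.png')):
    try: im=cv2.imread(fn)
    except: im=None
    if im is None: im=cv2.imread('pics/scene0.png')
    g=cv2.cvtColor(im,cv2.COLOR_BGR2GRAY).astype(np.float32)
    e=cam(n)[0]
    c=np.array([479,326,0.]);u=c-e;u[2]=0;u/=np.linalg.norm(u);l=np.array([-u[1],u[0],0])
    for nm,v,rng in (('near',u,range(-90,-44,3)),('far',u,range(60,150,3)),('lat-',-l,range(48,90,3)),('lat+',l,range(48,90,3))):
        print(n,nm,[(s,int(cv2.getRectSubPix(g,(1,1),tuple(map(float,proj(n,c+v*s))))[0,0])) for s in rng])
    print(u.round(3))
E
```

```text
top near [(-90, 73), (-87, 74), (-84, 74), (-81, 73), (-78, 72), (-75, 73), (-72, 72), (-69, 73), (-66, 73), (-63, 62), (-60, 59), (-57, 76), (-54, 96), (-51, 77), (-48, 59), (-45, 56)]
top far [(60, 170), (63, 163), (66, 158), (69, 155), (72, 151), (75, 150), (78, 146), (81, 141), (84, 137), (87, 126), (90, 111), (93, 102), (96, 102), (99, 103), (102, 111), (105, 114), (108, 113), (111, 113), (114, 89), (117, 62), (120, 77), (123, 102), (126, 113), (129, 113), (132, 114), (135, 114), (138, 114), (141, 115), (144, 115), (147, 114)]
top lat- [(48, 71), (51, 67), (54, 62), (57, 56), (60, 50), (63, 57), (66, 81), (69, 72), (72, 71), (75, 106), (78, 113), (81, 113), (84, 111), (87, 109)]
top lat+ [(48, 85), (51, 77), (54, 63), (57, 64), (60, 92), (63, 136), (66, 104), (69, 68), (72, 76), (75, 115), (78, 115), (81, 114), (84, 115), (87, 115)]
[0.518 0.855 0.   ]
scene near [(-90, 110), (-87, 120), (-84, 121), (-81, 124), (-78, 149), (-75, 192), (-72, 188), (-69, 141), (-66, 125), (-63, 125), (-60, 123), (-57, 125), (-54, 125), (-51, 124), (-48, 122), (-45, 121)]
scene far [(60, 214), (63, 218), (66, 221), (69, 218), (72, 213), (75, 206), (78, 198), (81, 195), (84, 190), (87, 185), (90, 180), (93, 175), (96, 168), (99, 158), (102, 147), (105, 137), (108, 150), (111, 153), (114, 152), (117, 149), (120, 128), (123, 90), (126, 112), (129, 151), (132, 152), (135, 152), (138, 153), (141, 157), (144, 196), (147, 213)]
scene lat- [(48, 194), (51, 192), (54, 186), (57, 179), (60, 172), (63, 161), (66, 154), (69, 155), (72, 193), (75, 181), (78, 156), (81, 150), (84, 150), (87, 151)]
scene lat+ [(48, 84), (51, 78), (54, 79), (57, 95), (60, 122), (63, 109), (66, 107), (69, 107), (72, 106), (75, 106), (78, 102), (81, 77), (84, 77), (87, 77)]
[-0.969 -0.245  0.   ][ WARN:0@0.531] global loadsave.cpp:275 findDecoder imread_('pics/s_979.png'): can't open/read file: check file path/integrity
```

Both views agree that the bowl crown is at about (486,334). I move over it now.

step_arm([
  [[4,-20,0],0],
  [[12,-57,0],0],
  [[20,-95,0],0],
  [[28,-135,0],0],
  [[36,-175,0],0],
  [[43,-210,0],0],
  [[47,-229,5],0],
  [[47,-229,20],0],
  [[47,-229,35],0],
  [[47,-229,40],0],
  [[47,-229,40],0],
  [[47,-229,40],0],
])

```text
time: 24.45
tool_pos: [494.5, 337.5, 116.3]
tcp_rot: [180.0, 0.0, 26.0]
ft_force: [-0.3, 0.0, -1.8]
finger_gap: 58.7
grip_force: 54.7
```

step_arm([
  [[0,0,1],0],
  [[0,0,2],0],
  [[0,0,3],0],
  [[0,0,4],0],
  [[0,0,5],0],
  [[0,0,5],0],
])

```text
time: 25.05
tool_pos: [493.9, 338.3, 111.0]
tcp_rot: [180.0, 0.0, 26.1]
ft_force: [-1.1, 1.1, -2.1]
finger_gap: 58.5
grip_force: 54.7
```

step_arm([
  [[0,0,0.5],0],
  [[0,0,1],0],
  [[0,0,1.5],0],
  [[0,0,2],0],
  [[0,0,2],0],
])

```text
time: 25.55
tool_pos: [494.0, 338.3, 109.2]
tcp_rot: [180.0, 0.0, 26.1]
ft_force: [0.5, -1.0, -1.8]
finger_gap: 58.8
grip_force: 54.7
```

step_arm([
  [[0,0,0.5],0],
  [[0,0,1],0],
  [[0,0,1],0],
])

```text
time: 25.85
tool_pos: [494.0, 338.3, 108.2]
tcp_rot: [180.0, 0.0, 26.0]
ft_force: [0.9, -0.4, -1.6]
finger_gap: 59.0
grip_force: 54.7
```

step_arm([
  [[0,0,0.5],0],
  [[0,0,1],0],
  [[0,0,1],0],
])

```text
time: 26.15
tool_pos: [494.1, 338.4, 107.6]
tcp_rot: [-180.0, -0.0, 26.1]
ft_force: [-0.5, -0.8, 1.2]
finger_gap: 59.0
grip_force: 55.1
```

step_arm([
  [[0,0,0.5],0],
  [[0,0,1],0],
  [[0,0,1],0],
])

```text
time: 26.45
tool_pos: [494.2, 338.4, 107.5]
tcp_rot: [180.0, -0.0, 26.0]
ft_force: [-3.3, -2.4, 8.6]
finger_gap: 58.7
grip_force: 55.9
```

```bash
python3 ft.py 24
```

```text
27.65 [494.2 338.5 107.5] [-1.800e+02 -3.000e-02  2.605e+01]
F [-4.282 -2.585  8.039] sd [0.51 0.59 0.49]
T [-0.4616  0.7712  0.0051] sd [0.031 0.035 0.039]
tau_p 0.8955 +- 0.0075 tau_x -0.076
```

step_arm([
  [[0,0,-0.5],0],
  [[0,0,-1],0],
  [[0,0,-1],0],
])

```text
time: 27.95
tool_pos: [494.2, 338.4, 107.6]
tcp_rot: [-180.0, -0.0, 26.0]
ft_force: [-1.8, -1.3, 5.0]
finger_gap: 59.1
grip_force: 55.2
```

```bash
python3 ft.py 10
```

```text
28.45 [494.2 338.4 107.5] [-1.800e+02 -2.000e-02  2.605e+01]
F [-2.105 -1.578  5.197] sd [0.56 0.41 0.58]
T [-0.2452  0.4125 -0.0011] sd [0.026 0.041 0.024]
tau_p 0.4783 +- 0.0112 tau_x -0.0391
```

step_arm([
  [[0,0,-0.5],0],
  [[0,0,-1],0],
  [[0,0,-1],0],
])

```text
time: 28.75
tool_pos: [493.9, 338.3, 107.7]
tcp_rot: [180.0, 0.0, 26.0]
ft_force: [-0.1, 0.4, -1.5]
finger_gap: 58.6
grip_force: 54.8
```

step_arm([
  [[0,0,0],0],
  [[0,0,0],0],
  [[0,0,0],0],
  [[0,0,0],0],
  [[0,0,0],0],
], fingers=0.78)

```text
time: 29.25
tool_pos: [494.1, 338.4, 108.4]
tcp_rot: [-180.0, -0.0, 26.1]
ft_force: [-0.3, 0.2, 0.7]
finger_gap: 66.5
grip_force: 0.0
```

```bash
cat > lk.py <<'E'
from h import *
s=r.sense();print(s['time'],s['tool_pos'].round(1),s['ft_force'].round(1),s['finger_gap'])
C=cam('wrist');w=snapshot('wrist');j=snapshot('scene');t=snapshot('top')
k=int(s['time']*100)
for n,i in (('w',w),('s',j),('t',t)): cv2.imwrite('pics/%s_%d.png'%(n,k),i)
h=cv2.cvtColor(w,cv2.COLOR_BGR2HSV)
m=((h[...,2]>150)&(h[...,1]<50)).astype(np.uint8);m[:40]=0
cs,_=cv2.findContours(m,0,1)
for q in sorted(cs,key=cv2.contourArea)[-2:]:
    print(cv2.contourArea(q),cv2.approxPolyDP(q,4,True)[:,0].tolist())
print('level stone corners px',[proj(C,s['tool_pos']+Ro.from_euler('xyz',s['tcp_rot'],degrees=True).as_matrix()@np.array([x,y,-(20+13.7)])).round().tolist() for x in (80,7) for y in (-30,30)])
a,b,c,d=215,300,225,400
u=proj('scene',[486,334,131]);print('crown scene px',u)
h=cv2.cvtColor(j,cv2.COLOR_BGR2HSV)[int(u[1])-40:int(u[1])+40:2,int(u[0])-60:int(u[0])+60]
for y,row in enumerate(h): print(int(u[1])-40+2*y,''.join('o' if (p[1]>80 and p[2]>60) else ('#' if p[2]>160 and p[1]<60 else ('.' if p[2]>80 else ' ')) for p in row))
E
python3 lk.py
```

```text
29.25 [494.1 338.4 108.4] [-0.3  0.2  0.7] 66.48383941406777
4283.5 [[151, 40], [125, 116], [152, 147], [182, 161], [183, 145], [177, 143], [175, 131], [185, 132], [139, 108], [185, 126], [173, 116], [183, 93], [151, 75], [183, 86], [182, 78], [190, 79], [185, 76], [190, 76], [188, 55], [220, 71], [164, 40]]
27166.5 [[107, 167], [124, 182], [142, 184], [145, 200], [151, 189], [153, 195], [166, 195], [173, 204], [171, 215], [174, 197], [117, 167], [178, 193], [172, 221], [141, 208], [138, 200], [135, 206], [173, 222], [174, 230], [118, 205], [171, 228], [172, 234], [190, 229], [196, 270], [198, 244], [321, 243], [332, 130], [332, 159], [359, 158], [355, 151], [362, 145], [408, 168], [332, 130], [332, 118], [392, 153], [355, 129], [378, 113], [412, 130], [329, 82], [192, 80], [185, 86], [190, 159], [179, 190], [183, 168], [155, 154], [147, 160], [112, 152]]
level stone corners px [[183.0, 76.0], [336.0, 76.0], [194.0, 246.0], [324.0, 246.0]]
crown scene px [346.65287311 260.28977233]
220 .....########... .........oooo.#################.ooooooooo ........................###############.
[... 4196 characters left out ...]
..############################................... ......................ooo
290 ############. ..############.....................#########################..##...................  ................ooooo
292 ..#############. ..###########.#.......................#.################..####.....................  ............oooooo
294 #. ..#############. .##########.##.........................#############..###.......................... .........ooooooo
296 ####. .##############. ..######..###...........................#########.###..#........... .....................oooooooo
298 ######.. .#############.. .####....###......................###########.###. ................ .................ooooooooo
```

step_arm([
  [[0,0,0],0],
  [[0,0,0],0],
  [[0,0,0],0],
  [[0,0,-10],0],
  [[0,0,-40],0],
  [[0,0,-80],0],
  [[0,0,-120],0],
  [[0,0,-120],0],
  [[0,0,-120],0],
  [[0,0,-120],0],
], fingers=1)

```text
time: 30.4
tool_pos: [493.6, 338.1, 227.5]
tcp_rot: [180.0, 0.1, 26.0]
ft_force: [-0.2, -0.5, -0.3]
finger_gap: 85.3
grip_force: 0.0
```

```bash
cat > tilt.py <<'E'
from h import *
s=r.sense();print(s['time'],s['tool_pos'].round(1),s['tcp_rot'].round(2))
C=cam('wrist');w=snapshot('wrist');k=int(s['time']*100);cv2.imwrite('pics/w_%d.png'%k,w)
R=Ro.from_euler('xyz',s['tcp_rot'],degrees=True).as_matrix()
cv2.imwrite('pics/t_%d.png'%k,snapshot('top'));cv2.imwrite('pics/s_%d.png'%k,snapshot('scene'))
h=cv2.cvtColor(w,cv2.COLOR_BGR2HSV)
for y in range(0,330,6):
    print(y,''.join('o' if (p[1]>110 and p[2]>60) else ('#' if p[2]>160 and p[1]<50 else ('.' if p[2]>80 else ' ')) for p in h[y,160:360:2]))
E
python3 tilt.py
```

```text
30.4 [493.6 338.1 227.5] [1.800e+02 8.000e-02 2.605e+01]
0 ..........................#.#...................  .........................##.  .###################
6 ...........................##.....#...................  ...................#######.  ..#############
12 .......................###...   .#.....#...................  ...............###########.. ..#####.##
18 ......................#......##...   ..#........................   .........#################.  .###
24 .....................#................#..  ...........................  ....############..#.###.##. 
30 ....................#.........................  ...........................  .#############.#.##.##.
36 ......................#  .##........................  ......................###.. ..#######.#...#...
42 .................#........#..  .#........................  ............#.############.  ..######....
48 ................#..............##.  ...........................  ......###################.. ..#####
54 ...............##....................#..  ..........................  .#########################.  .
60 ..
[... 4007 characters left out ...]
.........ooooooooooooooooooooooooooooooo#############.  ....###########.   
294   o................................ooooooooooooooooooooooooooooo###############.......  ...####.##  
300 ooo............................................................################..............  ..##.
306 oo................................................................#############.....................
312 oo.................................................................#############....................
318   .............................................................#....############..................  
324     .......oooooooooooo                 ....................                 #########.........
```

```bash
cat > pnp.py <<'E'
from h import *
def board(w,C,show=True,v0=80,v1=310,uc=258):
    h=cv2.cvtColor(w,cv2.COLOR_BGR2HSV).astype(float);S=h[...,1];V=h[...,2]
    # column profile through the middle: seam by saturation, ends by gradient
    col=np.median(w[:,uc-10:uc+10].astype(float),axis=1); g=np.abs(np.diff(cv2.GaussianBlur(col,(1,3),0.8),axis=0)).sum(1)
    def pk(a,b):
        i=a+int(np.argmax(g[a:b]));q=g[i-1:i+2];return i+.5+(q[0]-q[2])/(2*(q[0]-2*q[1]+q[2]))
    return col,g,pk
def edges(w,rows,uc=258):
    gb=cv2.GaussianBlur(w.astype(float),(5,5),1);out=[]
    for y in rows:
        d=np.abs(np.diff(gb[y],axis=0)).sum(1);l=[]
        for a,b in((uc-46,uc-22),(uc+22,uc+46)):
            i=a+int(np.argmax(d[a:b]));q=d[i-1:i+2];l.append(i+.5+(q[0]-q[2])/(2*(q[0]-2*q[1]+q[2])))
        out.append(l)
    return np.array(out)
def fit(rows,u):
    k=np.ones(len(rows),bool)
    for _ in range(6):
        p=np.polyfit(rows[k],u[k],1);e=np.abs(np.polyval(p,rows)-u);k=e<max(0.5,2*np.median(e))
    return p,k.sum(),e[k].std()
E
python3 - <<'E'
from pnp import *
import glob
w=cv2.imread(sorted(glob.glob('pics/w_30*.png'))[-1])
C=cam('wrist');col,g,pk=board(w,C)
v=[pk(86,104),pk(178,192),pk(286,306)];print('v',v)
rows=np.arange(102,290,2);E=edges(w,rows)
L=fit(rows,E[:,0]);Rr=fit(rows,E[:,1]);print(L,Rr)
for hgt in (100,184,295): print(hgt,np.polyval(Rr[0],hgt)-np.polyval(L[0],hgt))
img=np.array([[np.polyval(p,y),y] for y in v for p in (L[0],Rr[0])])
e,R,f,cx,cy=C
K=np.array([[f,0,cx],[0,f,cy],[0,0,1]])
X=np.array([[x,y,0] for x in (95,22,-95) for y in (30,-30)],float)
ok,rv,tv=cv2.solvePnP(X,img,K,None)
M=R@np.diag([1,-1,-1])@cv2.Rodrigues(rv)[0];P=e+R@np.diag([1,-1,-1])@tv[:,0]
print('centre top',P.round(1),'x axis',M[:,0].round(3),'pitch up deg stone',np.degrees(np.arcsin(M[2,0])).round(2),'yaw',np.degrees(np.arctan2(M[1,0],M[0,0])).round(1),'roll',np.degrees(np.arcsin(M[2,1])).round(2))
print((cv2.projectPoints(X,rv,tv,K,None)[0][:,0]-img).round(2).tolist())
cr=np.array([486,334.3]);print('crown along board from centre',(cr-P[:2])@M[:2,0],'across',(cr-P[:2])@M[:2,1])
E
```

```text
v [np.float64(93.3080872098588), np.float64(181.36448725103745), np.float64(295.33295053629473)]
(array([3.33753269e-02, 2.18215972e+02]), np.int64(79), np.float64(0.11013359595256887)) (array([-3.83620435e-02,  2.99839210e+02]), np.int64(62), np.float64(0.15252657915142864))
100 74.44950170546764
184 68.42356259648315
295 60.460714488182276
centre top [478.3 330.9 134.3] x axis [0.899 0.437 0.019] pitch up deg stone 1.1 yaw 25.9 roll 0.17
[[-0.05, -0.05], [0.01, 0.14], [-0.06, -0.08], [0.06, -0.0], [-0.07, 0.0], [0.12, -0.03]]
crown along board from centre 8.385477130147835 across -0.28041898897450074
```

The board is balanced. The pose fit (0.1 px residual) gives 1.1° of pitch with the stone end up, and 0.2° of roll. I check the method's bias on the earlier image of the board flat on the worktop, and take a final look.

```bash
python3 - <<'E'
from pnp import *
c=np.load('c3.npy',allow_pickle=True).item();e,R,f,cx,cy=cam(0,c);K=np.array([[f,0,cx],[0,f,cy],[0,0,1]])
w=cv2.imread('pics/w7.png');h=cv2.cvtColor(w,cv2.COLOR_BGR2HSV)
m=(((h[...,1]>110)&(h[...,2]>60))|((h[...,2]>150)&(h[...,1]<50))).astype(np.uint8);m[:85]=0;m[250:]=0;m[:,:220]=0;m[:,300:]=0
m=cv2.morphologyEx(m,cv2.MORPH_CLOSE,np.ones((5,5)))
q=max(cv2.findContours(m,0,1)[0],key=cv2.contourArea);a=cv2.approxPolyDP(cv2.convexHull(q),6,True)[:,0].astype(np.float32);print(a.tolist())
if len(a)==4:
    top=a[np.argsort(a[:,1])];img=np.vstack([top[:2][np.argsort(top[:2,0])],top[2:][np.argsort(top[2:,0])]]).astype(float)
    X=np.array([[x,y,0] for x in (95,-95) for y in (30,-30)],float);ok,rv,tv=cv2.solvePnP(X,img,K,None)
    D=R@np.diag([1,-1,-1]);M=D@cv2.Rodrigues(rv)[0];print('flat board: pitch',np.degrees(np.arcsin(M[2,0])),'roll',np.degrees(np.arcsin(M[2,1])),(e+D@tv[:,0]).round(1))
j=snapshot('scene');t=snapshot('top')
o=np.zeros((600,800,3),np.uint8)
o[:400,:400]=cv2.resize(j[100:200,140:240],(400,400),interpolation=2)
o[:400,400:]=cv2.resize(j[220:320,290:390],(400,400),interpolation=2)
o[400:,:266]=cv2.resize(j,(266,200),interpolation=3);o[400:,270:536]=cv2.resize(t,(266,200),interpolation=3)
cv2.imwrite('pics/fin.png',o);print(r.sense()['time'])
E
```

```text
[[299.0, 85.0], [299.0, 248.0], [220.0, 249.0], [220.0, 108.0], [262.0, 85.0]]
30.65
```

View pics/fin.png

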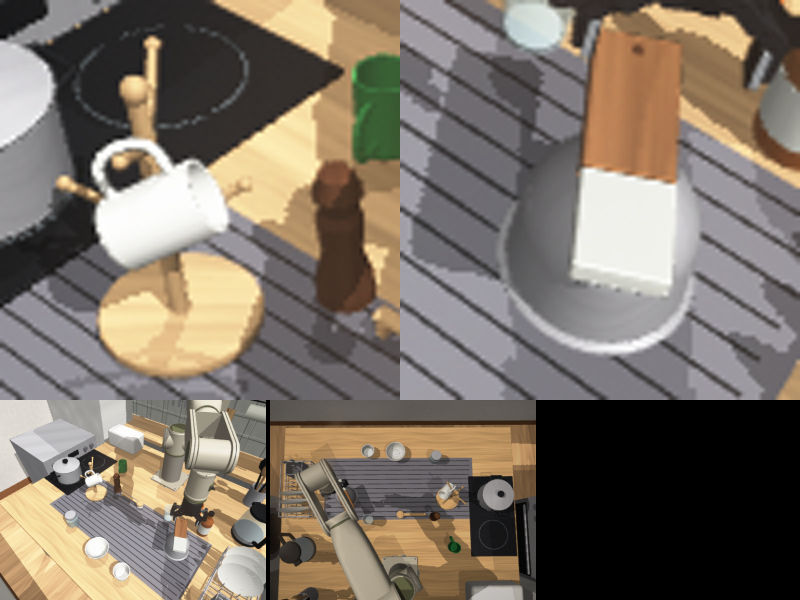

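The mug hangs by its handle from the upper peg (left crop, handle at (125,160)). The board lies balanced on the bowl (right crop), nothing else has moved, and the gripper is clear.

```bash
python3 -c "
from bench import r
print(r.hand_in())"
```

```text
the job is handed in; nothing more can be done
None
```

The job is handed in at about 31 s: the mug hangs by its handle on the upper +x peg (peg0), and the board balances on the bowl's crown at about 1° from level by my measurement, with nothing else seen to have moved; no verdict came back.

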